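# Move a slide carrier from the drip rail to the drying rail

## Robot

A 7-joint arm with a two-finger parallel gripper is mounted at the origin on a cart in front of the work surface, level with it; the furniture and walls round the work are solid. World frame = base frame: x ahead of the robot, y to its left, z up, the work surface at z = 0. Lengths are in m, angles in rad, forces in N, time in s.
With the tool pointing down it reaches from about 0.425 to 0.925 m from the base axis. Payload 6.8 kg.
Tool frame: the origin (TCP) lies midway between the tips of the shut fingers; the grasp point (between the pads) lies 19 mm behind it; z points along the fingers, y is the line along which they close (so a half turn about z gives the same grasp; the last joint's range is limited). The gripper opens to 85 mm and grips with 20 to 120 N. Pads are 22 mm wide; open, the fingers measure 114 mm over their backs; the gripper's body (76 mm by 85 mm) begins 54 mm behind the grasp point. The pads swing forward as they close: fully open they stand 13 mm farther back than shut.
Start: joints at [-1.444, 0.477, 0.022, 1.555, -0.011, 1.109, -0.083], TCP at [0.157, 0.656, 0.231] pointing down, gripper open.
Joint ranges: [-2.96, 2.96], [-0.34, 2.1], [-1.41, 1.46], [0.24, 2.44], [-1.37, 4.51], [0.17, 1.92], [-2.96, 2.96]. Speed limits (rad/s): [2.39, 2.39, 3.14, 3.14, 3.14, 3.14, 3.14].

## Interface

Orientations are given as a unit quaternion [w, x, y, z].
In Python, from station import readout, imaging, hand_in gives the robot as it stands.
- The arm moves only by the tool drive_tool, never from a script. Its argument "series" is a list of rows, each a list of 5 numbers: the shift along the tool's x, y, z in cm, then the turn about the tool's z in degrees, then the closure, from -1 (fully open) to 1 (shut). A call has 1 to 8 rows; each row shifts and turns the commanded pose from where the row before left it, along the tool's axes as they then stand; what a row does not reach is not made up. A row lasts 1/10 s, in which the tool goes at most 50 mm and 8.59 degrees, less where a joint would pass 70% of its speed; a pose out of reach is approached as far as the arm can. A call with a gripper value outside its range is refused whole. The fingers move at their own pace and stop on an object; "squeeze" is the grip in N (left out, the last holds). Time passes only in rows, so rows that do not move let the fingers close. It gives the time, the measured TCP pose, the force, the opening and the grip force at its end, in the units of the state.
- readout.get_obs(): the state, without advancing time (a new reading comes with each control period).
- imaging.read_camera(name): name is "scene" or "top" or "wrist"; returns the picture (400x640x3 uint8, red, green, blue); there is no depth.
- imaging.camera_model(name): a dict with "vfov" (degrees; the focal length in pixels is half the picture's height over the tangent of half this angle, whatever the lens; pixels are square), "cx", "cy" (the principal point, pixels), "xyz" and "orientation" of the camera in the world. Camera axes: x right, y down, z forward; pixel columns grow to the right and rows downward; lengths in m; the calibration is good to about 2 mm. The wrist camera is an equidistant fisheye: a pixel r from the principal point sees the ray r / f radians off the axis. A picture is of the moment at which its call begins: read the wrist's pose just before it. camera_model takes no time and is no camera call; for the wrist camera it gives the pose at the moment of the call.
- hand_in(): hands the job in; it is judged then, once.
Trained networks look in the newest picture that a camera, given by its name, has taken for a name from the list of things; names that differ only in an ending like _2 or _b are one class to them, and where a whole thing is asked for, a point or a joint stands for the part that bears it (a point fixed in the world has none). Each returns a list of dicts, best first, with "conf" (0 to 1); they miss things now and then, are a little off and sometimes report something else, mostly with a low value. They report only what shows in the picture. A call takes as long as a camera call. They do not tell look-alikes from the thing itself.
- imaging.cut_out(thing, camera): "mask" (400x640 bool, what is visible of it) and "centre" ([column, row] in pixels, amid what is visible of it).
The state is a dict: "t": time; "q": joint angles; "joint_vel": joint speeds; "joint_torque": joint torques, N m; "eef_pos": TCP position; "tool_rot": TCP orientation; "contact_force": force on the tool from outside, world axes, zero at the start; "torque": the same for the moment, N m; "gripper_width": opening from 0.0 (shut) to 1.0 (fully open); "grasp_force": force on a finger pad.
Only numpy, scipy, OpenCV 4.12 (cv2) and the standard library are available. Lean on these libraries where they do the work, as an engineer would, in place of code of your own. Each camera call takes 0.05 s, during which the arm holds its last target. There are 200 camera calls.

## Task

Bring the orange-handled slide carrier from the drip rail over to the drying rail: lift it over the end stops between the two rails, set it down gently on the drying rail short of its notch, and slide it along the rail until its pin drops into the notch, then let go so that it hangs there at rest. The slides are glass, so keep the carrier upright and use only light force against the rails (never more than 25 N), and leave the blue-handled carrier, the timer and the dropper bottle as they are.

Things in the scene. Friction and masses are not known exactly. Their poses are not given: they have to be found in the camera images.
- drip_stand: Steel drip tray (104 x 236 mm, rim 17 mm high) with two posts behind that carry the drip rail. Origin on the worktop straight below the middle of the rail; y runs along the rail, z up, x away from the robot. The drying stand stands beyond its -y end. Posts at x = 47 mm, y = -65 and 65 mm, up to 2 mm above the running edge; arms 13 mm below that edge run from them to the rail.
- drip_edge (a point): Middle of the drip rail's running edge (upper edge), 190 mm above the stand's origin. The rail is a plain steel strip on edge: 6 mm thick in x, y = -110 to 110 mm, 20 mm deep.
- drip_stop (a point): Top of the drip rail's -y end stop: the strip's end, turned up 12 mm above the running edge, y = -110 to -104 mm; the +y end is the same. Beyond it is a gap of at least 40 mm, then the drying rail, which may be up to 12 mm out of line with the drip rail there.
- drying_stand: The same kind of stand with a white tray and blue pad, beyond the -y end of the drip stand, up to 0.05 rad askew to it; same origin, axes, posts, arms and sizes. Its steel strip is clamped through slots and stays put, set anywhere up to 35 mm to either side of the stand's middle along y; this setting is NOT reported.
- drying_edge (a point): Point on the drying stand at the level of its rail's running edge, 190 mm above the stand's origin, at y = 45 mm (towards the drip stand). For every setting of the strip the edge is plain and free from y = 22 to 65 mm; the inner face of the 12 mm high end stop next to the drip stand lies anywhere from y = 69 to 139 mm, 6 mm thick.
- drying_mid (a point): Point on the drying stand's middle (y = 0), at the level of the running edge. The strip's one notch, 9 mm wide, 8 mm deep, with slightly rounded lips (1.5 mm), has its middle anywhere from y = -55 to 15 mm in the stand's frame (20 mm to -y of the strip's own middle). It must be found by sliding the pin towards -y with light load and feeling it drop.
- carrier: Slide carrier to be moved: orange handle, steel C-shaped hanger, wire basket of slides; 0.2 to 0.4 kg, hangs upright by itself. Origin: middle of its bearing pin, 6 mm round, lying along its x axis, which rides on a rail's edge (origin 3 mm above the running edge when on the rail, 5 mm below it when in the notch). y along the rail, z up.
- carrier_handle (a point): Where to pinch the orange handle, 40 mm above the pin. The handle is 24 mm in x, 14 mm in y, upright, 10.5 to 54.5 mm above the pin, on a 20 x 16 mm bridge plate; pinch it across its 14 mm, fingers closing along the rail.
- carrier_basket (a point): Middle of the top of the carrier's basket (x = -14 to 18, y = -27 to 27, z = -148 to -65 mm from the pin), which hangs under the rail. Stem in front of the rail at x = -10 to -6 mm, lip behind it at x = 6 to 10 mm (down to z = -7.5 mm). With the hanger round a rail it can be lifted 40 mm before the basket meets the rail from below; a lift of 15 to 35 mm clears the stops.
- other_carrier: The same kind of carrier with a blue handle, hanging farther along the drip rail (towards +y). Same origin and axes. To be left alone.
- timer: White square lab timer with a red dial, 64 x 64 x 43 mm, standing behind the rails; origin under its middle. To be left alone.
- dropper: Amber dropper bottle with black bulb, 33 x 34 x 102 mm, standing behind the rails; origin under its middle. To be left alone.
Mind the look-alikes: they are no part of the job. What is shaped like the carrier but yellow is not meant.

How it is judged:
On the way, in this order (a step that is already met when the one before it is completed fails the run):
1. the orange-handled carrier is lifted over the drip rail's end stop: its pin passes above the stop (z of carrier in the frame of drip_stand above 0.204 m and y of carrier in the frame of drip_stand between -0.15 and -0.085 m and x of carrier in the frame of drip_stand between -0.04 and 0.04 m), for 0.02 s.
2. its pin bears on the plain running edge of the drying rail (z of carrier in the frame of drying_stand between 0.1905 and 0.1955 m and x of carrier in the frame of drying_stand between -0.006 and 0.006 m and y of carrier in the frame of drying_stand between -0.14 and 0.14 m and contact force between carrier and drying_stand above 0.2 N), for 0.1 s.
At the end, for the whole second after the job is handed in: The orange-handled carrier hangs at rest by its pin in the drying rail's notch: pin 2.5 to 8 mm below the level of the running edge (fully seated it is 5 mm below), within 6 mm of the rail's middle plane, within the stretch where the notch can lie, upright within 0.15 rad (z of carrier in the frame of drying_stand between 0.182 and 0.1875 m and x of carrier in the frame of drying_stand between -0.006 and 0.006 m and y of carrier in the frame of drying_stand between -0.063 and 0.023 m and angle between carrier's own z axis and vertical below 0.15 rad and linear speed of carrier below 0.03 m/s and contact force between carrier and drying_stand above 0.5 N); the robot touches nothing.
It fails at once if the carrier is pressed or knocked against the drying rail with more than 25 N (contact force between carrier and drying_stand above 25 N).
It fails at once if the carrier is pressed or knocked against the drip rail with more than 25 N (contact force between carrier and drip_stand above 25 N).
It fails at once if the carrier tips by more than 0.45 rad (angle between carrier's own z axis and vertical above 0.45 rad).
It fails at once if the blue-handled carrier is shifted by more than 15 mm (distance of other_carrier from where it was at the start of the episode above 0.015 m).
It fails at once if timer or dropper bottle is shifted by more than 20 mm (distance of any of timer, dropper from where it was at the start of the episode above 0.02 m).
It also fails if it takes over 72 s, if anything falls off the work surface, if the arm or the gripper's body presses on something with over 40 N, if the wrist force passes 120 N, or if a joint passes its speed limit or range.

## Working session

There is one attempt and no reset: what is moved stays moved. The work goes in short steps, Python scripts to look and compute and a tool call to move; the robot and the scene stay as the last step left them, time stands still between calls to the robot, and variables do not carry over. Pictures are saved under pics/ and viewed, at most 10 in all, crops included, and the job is handed in when it is done.

Besides the shell and the picture viewer there is one more tool, called after "Call:" as name(argument=value, ...), one argument or row to a line, values as JSON. drive_tool: Moves the arm, as the interface text tells. Its arguments: {"type":"object","properties":{"series":{"type":"array"},"squeeze":{"type":"number"}},"required":["series"]}

```bash
mkdir -p pics; ls
cat > h.py <<'E'
import numpy as np,cv2
from station import readout,imaging,hand_in
from scipy.spatial.transform import Rotation as R
def rot(q): return R.from_quat([q[1],q[2],q[3],q[0]])
def ray(m,u,v,fish=False):
    f=200/np.tan(np.radians(m['vfov'])/2); d=np.array([(u-m['cx'])/f,(v-m['cy'])/f])
    if fish:
        r=np.linalg.norm(d); k=np.sin(r)/r if r>1e-9 else 1; c=np.r_[d*k,np.cos(r)]
    else: c=np.r_[d,1]
    return np.array(m['xyz']),rot(m['orientation']).apply(c/np.linalg.norm(c))
def atz(m,u,v,z,fish=False):
    o,d=ray(m,u,v,fish); return o+d*(z-o[2])/d[2]
def proj(m,p,fish=False):
    f=200/np.tan(np.radians(m['vfov'])/2); c=rot(m['orientation']).inv().apply(np.array(p)-m['xyz'])
    if fish:
        t=np.arctan2(np.hypot(c[0],c[1]),c[2]); k=t/np.hypot(c[0],c[1])*f
    else: k=f/c[2]
    return np.array([m['cx']+k*c[0],m['cy']+k*c[1]])
def tri(rs):
    A=0;b=0
    for o,d in rs:
        P=np.eye(3)-np.outer(d,d);A=A+P;b=b+P@o
    x=np.linalg.solve(A,b); return x,[np.linalg.norm((np.eye(3)-np.outer(d,d))@(x-o)) for o,d in rs]
E
python3 - <<'E'
from h import *
o=readout.get_obs();print({k:np.round(v,3) for k,v in o.items()})
for c in ('scene','top'):
    im=imaging.read_camera(c);cv2.imwrite(f'pics/{c}0.png',im[...,::-1]);m=imaging.camera_model(c);print(c,m)
    for n in ('carrier','carrier_handle','drip_stand','drying_stand','drip_edge','drip_stop','drying_edge','drying_mid','timer','dropper'):
        print(n,[(np.round(r['centre']),round(r['conf'],2),r['mask'].sum()) for r in imaging.cut_out(n,c)])
E
```

```text
pics
{'t': np.float64(0.0), 'q': array([-1.444,  0.478,  0.022,  1.557, -0.011,  1.109, -0.083]), 'joint_vel': array([ 0.   , -0.001, -0.003, -0.001, -0.001,  0.   ,  0.   ]), 'joint_torque': array([-0.0000e+00, -5.9645e+01,  1.6080e+00, -2.8121e+01,  1.2000e-02,
        9.0000e-03,  0.0000e+00]), 'eef_pos': array([0.157, 0.656, 0.23 ]), 'tool_rot': array([-0.   ,  0.117,  0.993, -0.001]), 'contact_force': array([ 0.434, -0.154,  0.969]), 'torque': array([-0.004, -0.015,  0.048]), 'grasp_force': np.float64(0.0), 'gripper_width': np.float64(1.0)}
scene {'vfov': 49.120464765745204, 'cx': 318.0737067379665, 'cy': 202.09405925692334, 'xyz': array([0.24448134, 0.74386897, 0.82469731]), 'orientation': array([ 0.1002723 , -0.25842155,  0.88439882, -0.375503  ])}
carrier [(array([359., 262.]), 0.73, np.int64(972)), (array([286., 280.]), 0.63, np.int64(1093))]
carrier_handle [(array([283., 277.]), 0.7, np.int64(1122)), (array([359., 262.]), 0.68, np.int64(1142))]
drip_stand [(array([340., 303.]), 0.95, np.int64(4633))]
drying_stand [(array([398., 213.]), 0.6, np.int64(3608))]
drip_edge [(arra
[... 605 characters left out ...]
7, np.int64(315))]
carrier_handle [(array([258., 219.]), 0.82, np.int64(481)), (array([290., 270.]), 0.64, np.int64(388)), (array([268., 268.]), 0.42, np.int64(3886))]
drip_stand [(array([267., 270.]), 0.59, np.int64(3901))]
drying_stand [(array([401., 269.]), 0.83, np.int64(4677)), (array([286., 271.]), 0.49, np.int64(352))]
drip_edge [(array([267., 263.]), 0.7, np.int64(4111))]
drip_stop [(array([269., 269.]), 0.67, np.int64(3955))]
drying_edge [(array([405., 269.]), 0.61, np.int64(4711))]
drying_mid [(array([403., 269.]), 0.59, np.int64(4678)), (array([288., 272.]), 0.56, np.int64(388))]
timer [(array([348., 160.]), 0.66, np.int64(633))]
dropper [(array([399., 151.]), 0.8, np.int64(230))]
```

Run:
```python
import cv2
a=cv2.imread('pics/scene0.png')[130:380,220:520];b=cv2.imread('pics/top0.png')[110:350,180:520]
cv2.imwrite('pics/s1.png',cv2.resize(a,None,fx=2.4,fy=2.4,interpolation=cv2.INTER_CUBIC));cv2.imwrite('pics/t1.png',cv2.resize(b,None,fx=2.35,fy=2.35,interpolation=cv2.INTER_CUBIC))
```

```text
(no output)
```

View pics/s1.png

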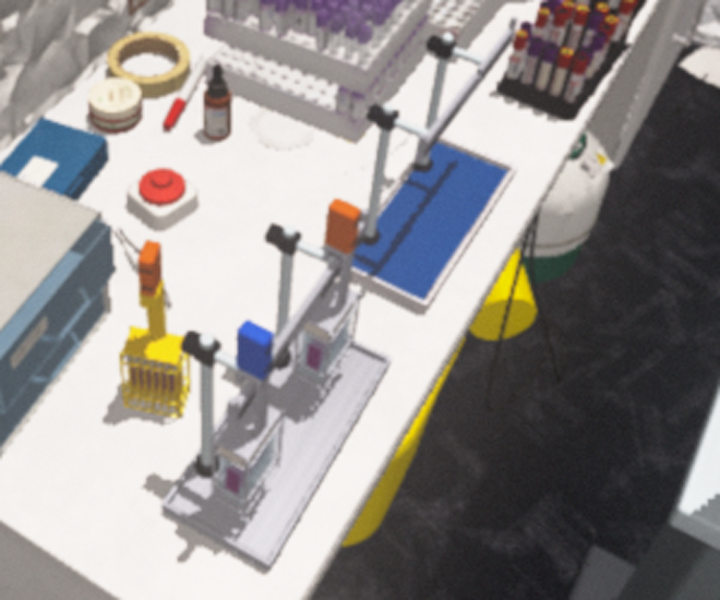

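View pics/t1.png

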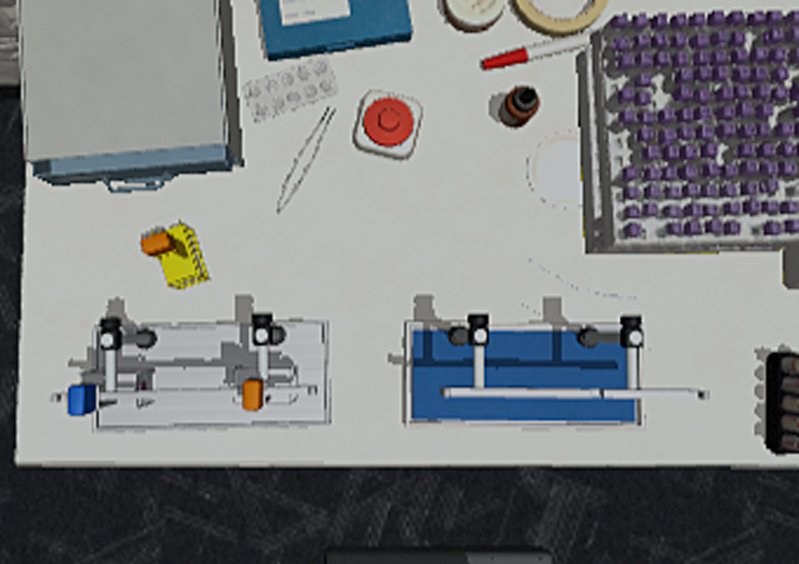

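In the scene crop, the orange handle with a steel hanger on the drip rail is at full (364,225). The blue one is at (326,276). A yellow-bodied look-alike with an orange handle lies free on the table at (282,240). In the top view these are at (288,277), (214,280) and (247,213). The orange one on the drip rail fits the description: it has a steel hanger and hangs on the rail. I'll confirm it in an enlarged crop and measure the rails.

Run:
```python
from h import *
b=cv2.imread('pics/top0.png')
f=lambda c:cv2.resize(b[255:300,c:c+140],None,fx=5.6,fy=5.6,interpolation=cv2.INTER_CUBIC)
cv2.imwrite('pics/t2.png',np.vstack([f(195),f(355)]))
mt,ms=imaging.camera_model('top'),imaging.camera_model('scene')
def org(p,box):
    im=cv2.imread(p);h=cv2.cvtColor(im,cv2.COLOR_BGR2HSV);m=(h[...,0]>5)&(h[...,0]<16)&(h[...,1]>150)&(h[...,2]>80)
    z=np.zeros_like(m);z[box[1]:box[3],box[0]:box[2]]=1;m&=z;ys,xs=np.where(m);return xs.mean(),ys.mean(),xs.min(),xs.max(),ys.min(),ys.max(),m.sum()
t=org('pics/top0.png',(275,260,305,295));s=org('pics/scene0.png',(345,200,385,250));print(t,s)
print(tri([ray(mt,*t[:2]),ray(ms,*s[:2])]),atz(mt,*t[:2],.24))
for u,v in ((52,397),(318,390),(442,392),(708,395),(602,393)): print(u,atz(mt,180+u/2.35,110+v/2.35,.19))
```

```text
(np.float64(286.41379310344826), np.float64(276.6896551724138), np.int64(283), np.int64(290), np.int64(272), np.int64(284), np.int64(29)) (np.float64(362.72661870503595), np.float64(221.73381294964028), np.int64(357), np.int64(369), np.int64(213), np.int64(233), np.int64(139))
(array([0.46379702, 0.22341458, 0.23217134]), [np.float64(0.0014485875775067476), np.float64(0.0014485875775065947)]) [0.46554204 0.22331127 0.24      ]
52 [0.45821883 0.39357502 0.19      ]
318 [0.464408   0.17084507 0.19      ]
442 [0.46294866 0.06730558 0.19      ]
708 [ 0.46089061 -0.1539293   0.19      ]
602 [ 0.46237097 -0.06592834  0.19      ]
```

View pics/t2.png

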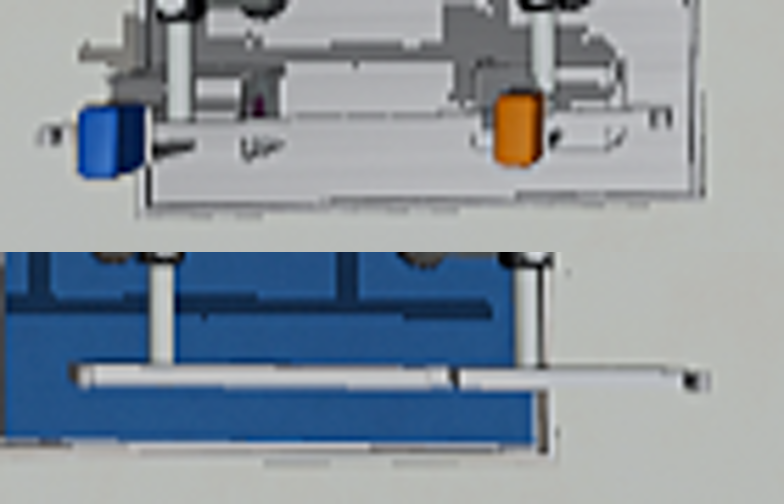

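Confirmed: top crop 2 shows the orange handle on the drip rail at crop (518,128). Drip rail ends are at (38,135) and (668,118). Drying rail ends are at (72,375) and (705,380), with a dark notch mark at (455,377).

```bash
cat >> h.py <<'E'
def plan(p,yaw):
    "tool-frame shifts (cm) and turn (deg) to TCP p, tool y at 90deg+yaw"
    o=readout.get_obs();r=rot(o['tool_rot']);d=r.inv().apply(np.array(p)-o['eef_pos'])*100
    y=r.apply([0,1,0]);a=np.degrees(np.arctan2(y[1],y[0]));t=a-90-np.degrees(yaw)
    print('pos',o['eef_pos'].round(4),'shift cm (no turn)',d.round(2),'world',(np.array(p)-o['eef_pos']).round(4),'turn',round(t,2),'tilt',r.apply([0,0,1]).round(3))
E
python3 - <<'E'
from h import *
mt=imaging.camera_model('top')
P=lambda u,v,z,c:atz(mt,c+(u-2.3)/5.6,255+(v-2.3)/5.6,z)
a,b=P(38,135,.2,195),P(668,118,.2,195);c,d=P(72,123,.2,355),P(705,128,.2,355);n=P(455,125,.19,355)
print(a,b,np.linalg.norm(a-b),(a+b)/2,'yaw',np.arctan2(-(a-b)[0],(a-b)[1]))
print(c,d,np.linalg.norm(c-d),(c+d)/2,'yaw',np.arctan2(-(c-d)[0],(c-d)[1]),'notch',n)
print('handle',P(518,128,.24,195))
plan([.463,.222,.35],0.02)
E
```

```text
[0.45925851 0.39238147 0.2       ] [0.46548682 0.17340387 0.2       ] 0.21906615998806783 [0.46237267 0.28289267 0.2       ] yaw 0.028435020662733897
[0.46396532 0.0694174  0.2       ] [ 0.46266041 -0.14915491  0.2       ] 0.21857619692118768 [ 0.46331287 -0.03986875  0.2       ] yaw -0.005970100322635276 notch [ 0.4629947  -0.06529892  0.19      ]
handle [0.46415717 0.22204074 0.24      ]
pos [0.157  0.6565 0.2313] shift cm (no turn) [-39.87 -35.14 -11.87] world [ 0.306  -0.4345  0.1187] turn -14.6 tilt [-0. -0. -1.]
```

Call:
drive_tool(
  series=[
    [0, 0, -4, 0, -1],
    [0, 0, -4, 0, -1],
    [-3, -3, -4, 0, -1],
    [-3.5, -3, 0, 0, -1],
    [-3.5, -3, 0, 0, -1],
    [-3.5, -3, 0, 0, -1],
    [-3.5, -3, 0, 0, -1],
    [-3.5, -3, 0, 0, -1],
  ],
)

```text
t: 1.9
eef_pos: [0.3123, 0.4372, 0.3459]
tool_rot: [0.0, 0.117, 0.993, 0.0]
contact_force: [-0.1, 1.0, -0.0]
gripper_width: 1.005
grasp_force: 0.0
```

Call:
drive_tool(
  series=[
    [-3.5, -3, 0, 0, -1],
    [-3.5, -3, 0, 0, -1],
    [-3.5, -3, 0, 0, -1],
    [-3.5, -3, 0, 0, -1],
    [-3.4, -3, 0, 0, -1],
    [-1.5, -2, 0, -7.3, -1],
    [0, 0, 0, -7.3, -1],
    [0, 0, 0, 0, -1],
  ],
)

```text
t: 2.7
eef_pos: [0.456, 0.2287, 0.3458]
tool_rot: [0.0, -0.009, 1.0, 0.0]
contact_force: [-0.1, 0.1, -0.8]
gripper_width: 1.002
grasp_force: 0.0
```

Run:
```python
from h import *
plan([.464,.222,.35],0.028)
m=imaging.camera_model('wrist');im=imaging.read_camera('wrist');cv2.imwrite('pics/w1.png',im[...,::-1]);print(m)
print('handle',proj(m,[.464,.222,.247],1), [(r['centre'],r['conf'],r['mask'].sum()) for r in imaging.cut_out('carrier_handle','wrist')])
```

```text
pos [0.456  0.2287 0.3458] shift cm (no turn) [-0.79 -0.69 -0.42] world [ 0.008  -0.0067  0.0042] turn -0.52 tilt [ 0.  0. -1.]
{'vfov': 65.70646984690485, 'cx': 319.67821201828053, 'cy': 201.21218759325575, 'xyz': array([0.38101422, 0.22746723, 0.48827424]), 'orientation': array([0.10352867, 0.69215867, 0.70646132, 0.10540682])}
handle [311.0937721 211.8062788] [([310.6, 177.9], 0.91, np.int64(1880)), ([374.1, 257.2], 0.88, np.int64(1562))]
```

View pics/w1.png

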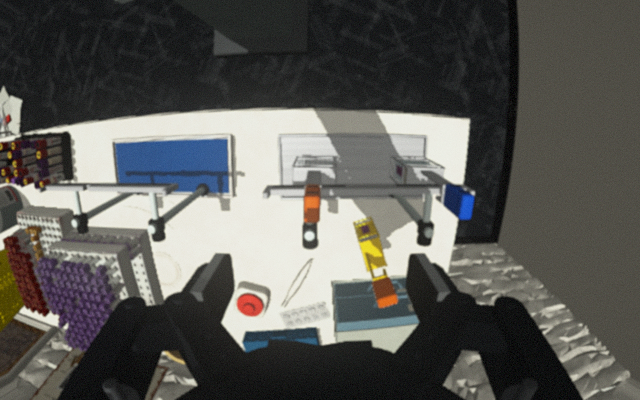

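The wrist view shows the orange handle at about (312,205), upright on the drip rail, with the look-alike at (370,260). Prediction and picture agree; next I refine with a bounding-box fit.

```bash
cat >> h.py <<'E'
from scipy.optimize import least_squares
def orange(im,box):
    h=cv2.cvtColor(im,cv2.COLOR_BGR2HSV);m=(h[...,0]>3)&(h[...,0]<17)&(h[...,1]>140)&(h[...,2]>60)
    z=np.zeros_like(m);z[box[1]:box[3],box[0]:box[2]]=1;ys,xs=np.where(m&z)
    return np.array([xs.min(),xs.max()+1,ys.min(),ys.max()+1])-.5
def fit(m,bb,zpin,yaw,p0,fish):
    C=np.array([[x,y,z] for x in(-.012,.012) for y in(-.007,.007) for z in(.0105,.0545)])
    C=R.from_euler('z',yaw).apply(C)
    def f(p):
        q=np.array([proj(m,c+np.r_[p,zpin],fish) for c in C]);return np.r_[q[:,0].min(),q[:,0].max(),q[:,1].min(),q[:,1].max()]-bb
    s=least_squares(f,p0);return s.x,s.fun
E
python3 - <<'E'
from h import *
m=imaging.camera_model('wrist');im=cv2.imread('pics/w1.png');bb=orange(im,(290,170,335,240));print(bb)
print(fit(m,bb,.193,.028,[.464,.222],1))
m=imaging.camera_model('top');im=cv2.imread('pics/top0.png');bb=orange(im,(275,260,305,295));print(bb)
print(fit(m,bb,.193,.028,[.464,.222],0))
m=imaging.camera_model('wrist')
s=cv2.imread('pics/w1.png')[150:260,60:480]
for p in ([.459,.392,.2],[.4655,.1735,.2],[.464,.0694,.2],[.4627,-.149,.2],[.463,-.065,.19]):
    q=proj(m,p,1);print(q);cv2.circle(s,(int(round(q[0]-60)),int(round(q[1]-150))),1,(0,0,255),-1)
cv2.imwrite('pics/w1c.png',cv2.resize(s,None,fx=1.9,fy=1.9,interpolation=cv2.INTER_CUBIC))
E
```

```text
[303.5 319.5 187.5 221.5]
(array([0.46245281, 0.22380065]), array([-0.76255403,  0.77417267, -3.51229442,  3.2443699 ]))
[282.5 291.5 271.5 284.5]
(array([0.46272718, 0.22321458]), array([-0.3103882 ,  0.32498334, -0.71571345,  0.67531818]))
[473.0013501  195.49952199]
[261.61869212 197.36032357]
[166.8105509  194.46712471]
[ 39.34323691 192.11082151]
[ 82.90391941 190.45190254]
```

View pics/w1c.png

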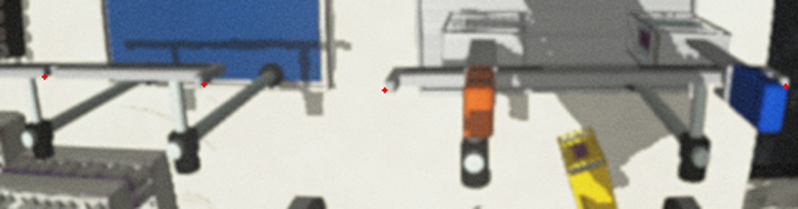

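Call:
drive_tool(
  series=[
    [-0.66, -0.52, 2, -0.5, -1],
    [0, 0, 4, 0, -1],
    [0, 0, 4, 0, -1],
    [0, 0, 2.5, 0, -1],
    [0, 0, 0.7, 0, -1],
    [0, 0, 0, 0, -1],
  ],
)

```text
t: 3.4
eef_pos: [0.4618, 0.225, 0.2131]
tool_rot: [-0.001, -0.014, 1.0, -0.0]
contact_force: [-0.2, 0.1, 0.6]
gripper_width: 1.0
grasp_force: 0.0
```

Run:
```python
from h import *
plan([.4626,.2235,.214],0.028)
m=imaging.camera_model('wrist');im=imaging.read_camera('wrist')[...,::-1];cv2.imwrite('pics/w2.png',im)
im=im.copy();bb=orange(im,(270,130,360,280));print(bb,fit(m,bb,.193,.028,[.463,.2235],1))
cv2.imwrite('pics/w2v.png',cv2.resize(im[100:330,160:460],None,fx=2.5,fy=2.5))
```

```text
pos [0.4618 0.225  0.2131] shift cm (no turn) [-0.08 -0.16 -0.09] world [ 0.0008 -0.0015  0.0009] turn 0.03 tilt [-0.001 -0.001 -1.   ]
[297.5 327.5 235.5 279.5] (array([0.45186254, 0.22221667]), array([ -2.98329275,   3.11534679, -22.32243807,  21.46391252]))
```

View pics/w2v.png

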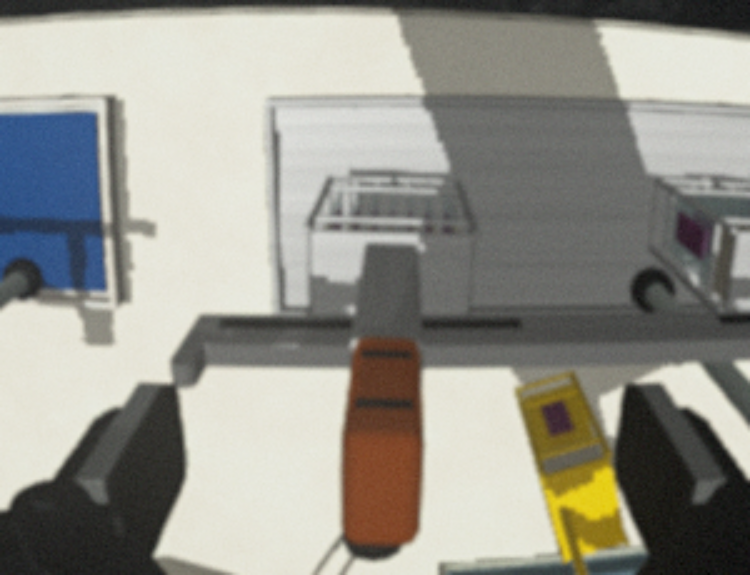

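Orange handle sits between the open fingers (crop (383,440)), steel hanger and basket below confirm the right carrier; slightly left of the centre.

Run:
```python
from h import *
m=imaging.camera_model('wrist');im=cv2.imread('pics/w2.png')
bb=orange(im,(285,220,345,335));print(bb,fit(m,bb,.193,.028,[.463,.2235],1))
T=readout.get_obs();r=rot(T['tool_rot'])
def box(p):print(np.round(proj(m,p,1),1),end=' ')
# rail front/back upper edge at -y stop, inner: crop pts
for z in(.18,.19,.2):
  print(z,[atz(m,160+u/2.5,100+v/2.5,z,1)[:2].round(4) for u,v in((198,318),(190,365),(700,312),(700,355),(300,365),(300,320))])
```

```text
[297.5 327.5 235.5 318.5] (array([0.46458158, 0.22263338]), array([-2.18793067,  2.19904331, -2.18300308,  2.34511623]))
0.18 [array([0.4602, 0.1748]), array([0.4735, 0.1717]), array([0.4552, 0.303 ]), array([0.4674, 0.3052]), array([0.472 , 0.2007]), array([0.4597, 0.2009])]
0.19 [array([0.4561, 0.1775]), array([0.4686, 0.1747]), array([0.4514, 0.2985]), array([0.4629, 0.3006]), array([0.4672, 0.2019]), array([0.4556, 0.2021])]
0.2 [array([0.452 , 0.1803]), array([0.4638, 0.1776]), array([0.4476, 0.294 ]), array([0.4584, 0.2959]), array([0.4625, 0.2032]), array([0.4515, 0.2034])]
```

Call:
drive_tool(
  series=[
    [-0.25, -0.23, 0, 0, -1],
    [0, 0, 0, 0, 0.3],
    [0, 0, 0, 0, 1],
    [0, 0, 0, 0, 1],
    [0, 0, 0, 0, 1],
    [0, 0, 0, 0, 1],
    [0, 0, 0, 0, 1],
    [0, 0, 0, 0, 1],
  ],
  squeeze=30,
)

```text
t: 4.25
eef_pos: [0.4649, 0.2223, 0.2137]
tool_rot: [0.0, -0.014, 1.0, 0.0]
contact_force: [-0.7, -0.5, 1.3]
gripper_width: 0.158
grasp_force: 32.9
```

Call:
drive_tool(
  series=[
    [0, 0, -0.4, 0, 1],
    [0, 0, -0.8, 0, 1],
    [0, 0, -0.8, 0, 1],
    [0, 0, -0.7, 0, 1],
    [0, 0, 0, 0, 1],
    [0, 0, 0, 0, 1],
  ],
)

```text
t: 4.85
eef_pos: [0.4649, 0.2224, 0.2408]
tool_rot: [0.0, -0.014, 1.0, 0.0]
contact_force: [-0.1, 0.2, -3.6]
gripper_width: 0.16
grasp_force: 32.2
```

Run:
```python
from h import *
o=readout.get_obs();print(o['contact_force'],o['torque'],o['eef_pos'],o['grasp_force'],o['gripper_width'])
m=imaging.camera_model('wrist');im=imaging.read_camera('wrist')[...,::-1];cv2.imwrite('pics/w3.png',im)
mt=imaging.camera_model('top');print('drying tray ends',[atz(mt,180+u/2.35,110+v/2.35,.017) for u,v in((405,322),(643,322),(412,422),(640,424))])
```

```text
[-0.05451926  0.15428101 -3.56064783] [-0.03398967  0.00414347  0.02754841] [0.46489531 0.22235749 0.2407893 ] 32.22758710384369 0.1602645125392904
drying tray ends [array([0.52277013, 0.08835697, 0.017     ]), array([ 0.52305957, -0.14900737,  0.017     ]), array([0.4244283 , 0.08205949, 0.017     ]), array([ 0.42295874, -0.14282981,  0.017     ])]
```

Call:
drive_tool(
  series=[
    [0, -0.7, 0, 0, 1],
    [0, -1.5, 0, 0, 1],
    [0, -1.5, 0, 0, 1],
    [0, -1.5, 0, 0, 1],
    [0, -1.5, 0, 0, 1],
    [0, -1.5, 0, 0, 1],
    [0, -1.2, 0, 0, 1],
    [0, -0.6, 0, 0, 1],
  ],
)

```text
t: 5.7
eef_pos: [0.4678, 0.1206, 0.2407]
tool_rot: [0.0, -0.013, 1.0, -0.0]
contact_force: [-0.2, 0.3, -3.1]
gripper_width: 0.156
grasp_force: 32.2
```

Run:
```python
from h import *
o=readout.get_obs();print(o['contact_force'],o['torque'],o['gripper_width'])
plan([.4635,.115,.2408],-.006)
m=imaging.camera_model('wrist');im=imaging.read_camera('wrist')[...,::-1];cv2.imwrite('pics/w4.png',im)
cv2.imwrite('pics/w4v.png',cv2.resize(im[120:330,100:400],None,fx=2.6,fy=2.6,interpolation=cv2.INTER_CUBIC))
```

```text
[-0.1927924   0.32418638 -3.0923219 ] [-0.00119048 -0.06781479  0.0164873 ] 0.1559672103464944
pos [0.4678 0.1206 0.2407] shift cm (no turn) [ 0.45 -0.55 -0.01] world [-0.0043 -0.0056  0.0001] turn 1.89 tilt [ 0. -0. -1.]
```

View pics/w4v.png

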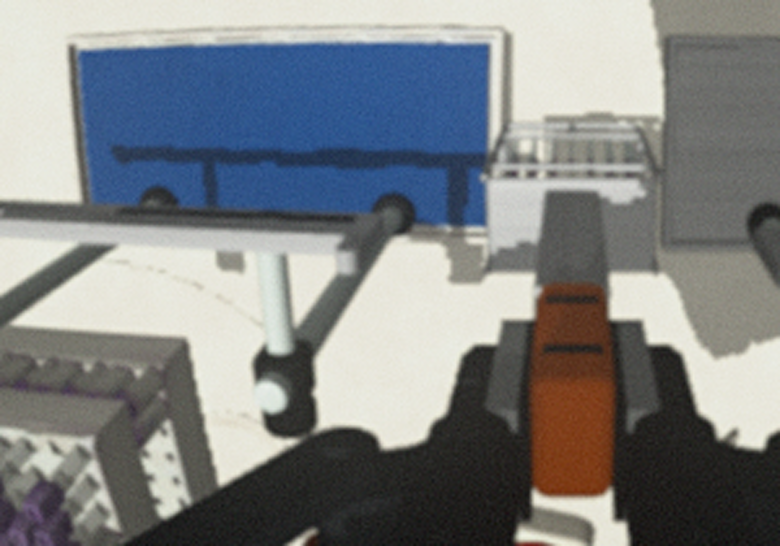

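The wrist view shows the carrier upright between rails. The drying rail's back upper edge runs from crop (100,234) to (325,252), with its end stop at (347,265).

Run:
```python
from h import *
m=imaging.camera_model('wrist')
g=cv2.cvtColor(cv2.imread('pics/w4.png'),cv2.COLOR_BGR2GRAY).astype(float)
for u in (60,100,140,180,220,250,320): # refine edges by gradient
    c=int(100+u/2.6); col=g[180:230,c-1:c+2].mean(1); d=np.diff(cv2.GaussianBlur(col[:,None],(1,5),0)[:,0])
    print(u,c,'edges rows',[(180+i+.5,round(d[i])) for i in range(1,len(d)-1) if abs(d[i])>6 and abs(d[i])>=abs(d[i-1]) and abs(d[i])>abs(d[i+1])])
for u,v in((100,234),(200,242),(325,252)):
    q=100+u/2.6,120+v/2.6;print('back top',atz(m,*q,.19,1))
for u,v in((100,208),(325,213)):
    q=100+u/2.6,120+v/2.6;print('front bot',atz(m,*q,.17,1))
q=100+355/2.6,120+270/2.6;print('stop top back outer',atz(m,*q,.202,1))
```

```text
60 123 edges rows [(197.5, -41), (204.5, 29), (212.5, 10), (218.5, -34), (227.5, 14)]
100 138 edges rows [(205.5, 31), (213.5, -34), (218.5, 37)]
140 153 edges rows [(181.5, 8), (206.5, 33), (213.5, 9)]
180 169 edges rows [(182.5, 7), (199.5, -6), (207.5, 29), (214.5, 8)]
220 184 edges rows [(182.5, 6), (200.5, -6), (203.5, 12), (207.5, 33), (216.5, -15), (222.5, 20)]
250 196 edges rows [(182.5, 8), (200.5, -9), (203.5, 10), (208.5, 31), (216.5, 8)]
320 223 edges rows [(183.5, 9), (201.5, -9), (204.5, 12), (209.5, 33), (217.5, 7)]
back top [ 0.46256457 -0.01506696  0.19      ]
back top [0.46359283 0.01855949 0.19      ]
back top [0.46496667 0.05544738 0.19      ]
front bot [ 0.46112931 -0.02743038  0.17      ]
front bot [0.46053339 0.0497406  0.17      ]
stop top back outer [0.46493873 0.06687918 0.202     ]
```

Run:
```python
from h import *
m=imaging.camera_model('wrist')
for c,a,b in((153,206.5,213.5),(169,207.5,214.5),(196,208.5,216.5),(223,209.5,217.5)):
    print(atz(m,c,a+.5,.19,1)[:2].round(4),atz(m,c,b+.5,.19,1)[:2].round(4))
```

```text
[ 0.4597 -0.0013] [ 0.4652 -0.0022]
[0.46   0.0125] [0.4653 0.0117]
[0.46   0.0342] [0.4659 0.0335]
[0.46   0.0544] [0.4658 0.0539]
```

Call:
drive_tool(
  series=[
    [0.5, -0.4, 0, 1.95, 1],
    [0, -1, 0, 0, 1],
    [0, -1.8, 0, 0, 1],
    [0, -1.8, 0, 0, 1],
    [0, -1.8, 0, 0, 1],
    [0, -1.8, 0, 0, 1],
    [0, -1.2, 0, 0, 1],
    [0, -0.7, 0, 0, 1],
  ],
)

```text
t: 6.55
eef_pos: [0.4624, 0.0161, 0.2406]
tool_rot: [0.0, 0.003, 1.0, -0.0]
contact_force: [0.2, -1.1, -3.1]
gripper_width: 0.156
grasp_force: 32.2
```

Call:
drive_tool(
  series=[
    [0, 0, 0, 0, 1],
    [0, 0, 0, 0, 1],
  ],
)

```text
t: 6.75
eef_pos: [0.4625, 0.0179, 0.2406]
tool_rot: [0.0, 0.002, 1.0, 0.0]
contact_force: [0.9, 0.6, -3.1]
gripper_width: 0.161
grasp_force: 32.2
```

Call:
drive_tool(
  series=[
    [-0.1, 0, 0, 0, 1],
    [-0.1, 0, 0, 0, 1],
    [0, 0, 0, 0, 1],
  ],
)

```text
t: 7.05
eef_pos: [0.4646, 0.0176, 0.2406]
tool_rot: [0.0, 0.002, 1.0, 0.0]
contact_force: [-0.4, 0.2, -3.7]
gripper_width: 0.16
grasp_force: 32.2
```

Call:
drive_tool(
  series=[
    [-0.1, 0, 0, 0, 1],
    [0, 0, 0, 0, 1],
  ],
)

```text
t: 7.25
eef_pos: [0.4655, 0.0173, 0.2406]
tool_rot: [0.0, 0.003, 1.0, -0.0]
contact_force: [-0.2, -1.1, -3.9]
gripper_width: 0.158
grasp_force: 32.2
```

Call:
drive_tool(
  series=[
    [-0.1, 0, 0, 0, 1],
    [0, 0, 0, 0, 1],
  ],
)

```text
t: 7.45
eef_pos: [0.4665, 0.0172, 0.2406]
tool_rot: [0.0, 0.003, 1.0, 0.0]
contact_force: [0.7, -0.3, -2.5]
gripper_width: 0.162
grasp_force: 32.2
```

Call:
drive_tool(
  series=[
    [-0.1, 0, 0, 0, 1],
    [0, 0, 0, 0, 1],
  ],
)

```text
t: 7.65
eef_pos: [0.4675, 0.0172, 0.2406]
tool_rot: [0.0, 0.003, 1.0, 0.0]
contact_force: [-0.1, -0.3, -3.4]
gripper_width: 0.158
grasp_force: 32.2
```

Call:
drive_tool(
  series=[
    [-0.1, 0, 0, 0, 1],
    [0, 0, 0, 0, 1],
  ],
)

```text
t: 7.85
eef_pos: [0.4679, 0.0171, 0.2404]
tool_rot: [-0.001, 0.003, 1.0, -0.0]
contact_force: [-2.2, 0.1, -2.1]
gripper_width: 0.159
grasp_force: 32.4
```

Call:
drive_tool(
  series=[
    [-0.1, 0, 0, 0, 1],
    [0, 0, 0, 0, 1],
  ],
)

```text
t: 8.05
eef_pos: [0.4684, 0.0171, 0.2403]
tool_rot: [-0.001, 0.003, 1.0, -0.0]
contact_force: [-4.7, -0.2, 0.3]
gripper_width: 0.158
grasp_force: 32.7
```

Run:
```python
from h import *
o=readout.get_obs();print(o['contact_force'],o['torque'],o['eef_pos'])
im=imaging.read_camera('wrist')[...,::-1];cv2.imwrite('pics/w5.png',im)
cv2.imwrite('pics/w5v.png',cv2.resize(im[150:340,200:430],None,fx=3,fy=3,interpolation=cv2.INTER_CUBIC))
```

```text
[-4.69226675 -0.23388057  0.27928708] [ 0.02801338  1.3553592  -0.01375175] [0.46840294 0.01711746 0.24030534]
```

View pics/w5v.png

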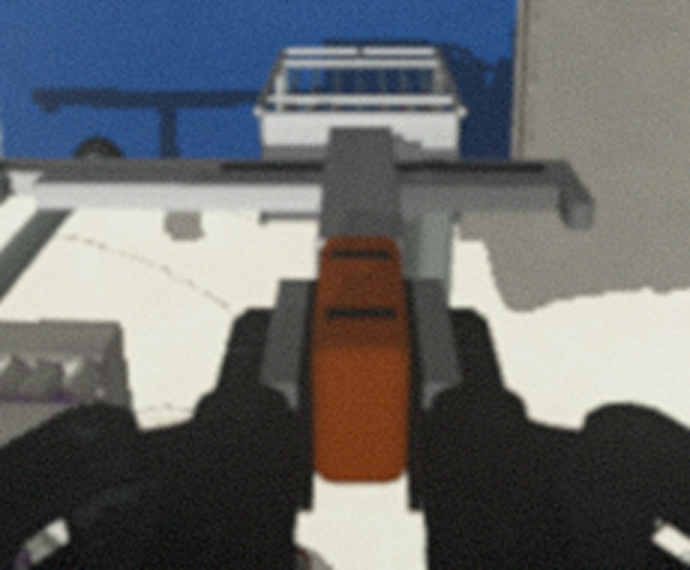

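Stem touches the rail at tool x ≈ 0.4677, so the centred position is ≈ 0.4647.

Call:
drive_tool(
  series=[
    [0.3, 0, 0, 0, 1],
    [0.17, 0, 0, 0, 1],
    [0, 0, 0.6, 0, 1],
    [0, 0, 0.8, 0, 1],
    [0, 0, 0.6, 0, 1],
    [0, 0, 0.2, 0, 1],
    [0, 0, 0, 0, 1],
  ],
)

```text
t: 8.8
eef_pos: [0.4644, 0.0171, 0.218]
tool_rot: [-0.0, 0.003, 1.0, -0.0]
contact_force: [0.3, 0.3, -2.8]
gripper_width: 0.155
grasp_force: 32.2
```

Call:
drive_tool(
  series=[
    [0, 0, 0.1, 0, 1],
    [0, 0, 0.1, 0, 1],
    [0, 0, 0.1, 0, 1],
    [0, 0, 0, 0, 1],
  ],
)

```text
t: 9.2
eef_pos: [0.4646, 0.0172, 0.2156]
tool_rot: [-0.0, 0.003, 1.0, 0.0]
contact_force: [-0.4, -0.5, -2.9]
gripper_width: 0.16
grasp_force: 32.2
```

Call:
drive_tool(
  series=[
    [0, 0, 0.05, 0, 1],
    [0, 0, 0.05, 0, 1],
    [0, 0, 0, 0, 1],
  ],
)

```text
t: 9.5
eef_pos: [0.4646, 0.0172, 0.2146]
tool_rot: [-0.0, 0.003, 1.0, 0.0]
contact_force: [-0.5, -0.5, -3.6]
gripper_width: 0.165
grasp_force: 32.2
```

Call:
drive_tool(
  series=[
    [0, 0, 0.05, 0, 1],
    [0, 0, 0.05, 0, 1],
    [0, 0, 0, 0, 1],
  ],
)

```text
t: 9.8
eef_pos: [0.4648, 0.0172, 0.2138]
tool_rot: [0.0, 0.003, 1.0, 0.0]
contact_force: [-1.6, -0.8, -1.7]
gripper_width: 0.153
grasp_force: 32.7
```

Touching at z ≈ 0.2138. I'll load it slightly more, then slide.

Call:
drive_tool(
  series=[
    [0, 0, 0.05, 0, 1],
    [0, 0, 0.05, 0, 1],
    [0, 0, 0, 0, 1],
  ],
)

```text
t: 10.1
eef_pos: [0.4649, 0.0172, 0.2134]
tool_rot: [0.0, 0.003, 1.0, 0.0]
contact_force: [-4.1, -0.9, 6.9]
gripper_width: 0.152
grasp_force: 34.0
```

Call:
drive_tool(
  series=[
    [0, -0.1, 0, 0, 1],
    [0, -0.3, 0, 0, 1],
    [0, -0.4, 0, 0, 1],
    [0, -0.4, 0, 0, 1],
    [0, 0, 0, 0, 1],
  ],
)

```text
t: 10.6
eef_pos: [0.4659, 0.0058, 0.2135]
tool_rot: [0.001, 0.002, 1.0, 0.001]
contact_force: [0.1, 1.4, 5.0]
gripper_width: 0.16
grasp_force: 33.4
```

Call:
drive_tool(
  series=[
    [0, -0.5, 0, 0, 1],
    [0, -0.6, 0, 0, 1],
    [0, -0.6, 0, 0, 1],
    [0, -0.6, 0, 0, 1],
    [0, -0.6, 0, 0, 1],
    [0, -0.6, 0, 0, 1],
    [0, -0.5, 0, 0, 1],
    [0, 0, 0, 0, 1],
  ],
)

```text
t: 11.4
eef_pos: [0.4656, -0.0344, 0.2135]
tool_rot: [0.001, 0.003, 1.0, 0.001]
contact_force: [0.7, 1.3, 6.0]
gripper_width: 0.162
grasp_force: 33.6
```

Call:
drive_tool(
  series=[
    [0, -0.3, 0, 0, 1],
    [0, -0.3, 0, 0, 1],
    [0, -0.2, 0, 0, 1],
    [0, -0.2, 0, 0, 1],
    [0, 0, 0, 0, 1],
  ],
)

```text
t: 11.9
eef_pos: [0.4655, -0.0436, 0.2135]
tool_rot: [0.001, 0.002, 1.0, 0.001]
contact_force: [0.4, 4.0, 5.8]
gripper_width: 0.161
grasp_force: 33.6
```

Call:
drive_tool(
  series=[
    [0, -0.2, 0, 0, 1],
    [0, -0.2, 0, 0, 1],
    [0, -0.2, 0, 0, 1],
    [0, 0, 0, 0, 1],
  ],
)

```text
t: 12.3
eef_pos: [0.4655, -0.0496, 0.2135]
tool_rot: [0.001, 0.002, 1.0, 0.001]
contact_force: [0.2, 4.2, 6.6]
gripper_width: 0.158
grasp_force: 33.6
```

Call:
drive_tool(
  series=[
    [0, -0.2, 0, 0, 1],
    [0, -0.2, 0, 0, 1],
    [0, 0, 0, 0, 1],
  ],
)

```text
t: 12.6
eef_pos: [0.4654, -0.0536, 0.2134]
tool_rot: [0.001, 0.002, 1.0, 0.001]
contact_force: [0.5, 4.1, 6.5]
gripper_width: 0.161
grasp_force: 33.6
```

Call:
drive_tool(
  series=[
    [0, -0.2, 0, 0, 1],
    [0, 0, 0, 0, 1],
  ],
)

```text
t: 12.8
eef_pos: [0.4655, -0.0556, 0.2135]
tool_rot: [0.001, 0.002, 1.0, 0.001]
contact_force: [0.5, 4.6, 7.5]
gripper_width: 0.16
grasp_force: 33.7
```

Call:
drive_tool(
  series=[
    [0, -0.2, 0, 0, 1],
    [0, 0, 0, 0, 1],
  ],
)

```text
t: 13.0
eef_pos: [0.4649, -0.0588, 0.213]
tool_rot: [0.001, 0.002, 1.0, -0.0]
contact_force: [0.8, -1.0, -0.1]
gripper_width: 0.157
grasp_force: 32.6
```

The vertical force vanished at y ≈ -0.0588, so the pin is at the notch. Lowering gently.

Call:
drive_tool(
  series=[
    [0, -0.1, 0.05, 0, 1],
    [0, 0, 0.05, 0, 1],
    [0, 0, 0, 0, 1],
  ],
)

```text
t: 13.3
eef_pos: [0.4634, -0.0605, 0.2109]
tool_rot: [-0.001, 0.003, 1.0, -0.0]
contact_force: [-0.7, -0.8, -2.7]
gripper_width: 0.158
grasp_force: 32.2
```

Call:
drive_tool(
  series=[
    [0, 0, 0.05, 0, 1],
    [0, 0, 0.05, 0, 1],
    [0, 0, 0, 0, 1],
  ],
)

```text
t: 13.6
eef_pos: [0.4638, -0.0605, 0.2104]
tool_rot: [-0.0, 0.003, 1.0, -0.0]
contact_force: [-1.0, -3.2, -2.0]
gripper_width: 0.161
grasp_force: 32.4
```

Call:
drive_tool(
  series=[
    [0, -0.1, 0, 0, 1],
    [0, 0, 0.05, 0, 1],
    [0, 0, 0.05, 0, 1],
    [0, 0, 0, 0, 1],
  ],
)

```text
t: 14.0
eef_pos: [0.4645, -0.0608, 0.2096]
tool_rot: [0.0, 0.003, 1.0, -0.0]
contact_force: [1.0, -2.7, -1.3]
gripper_width: 0.161
grasp_force: 32.3
```

Call:
drive_tool(
  series=[
    [0, 0, 0.05, 0, 1],
    [0, 0, 0.05, 0, 1],
    [0, 0, 0, 0, 1],
  ],
)

```text
t: 14.3
eef_pos: [0.4644, -0.0608, 0.2086]
tool_rot: [0.0, 0.003, 1.0, -0.0]
contact_force: [0.0, -2.3, -2.7]
gripper_width: 0.159
grasp_force: 32.3
```

Call:
drive_tool(
  series=[
    [0, 0, 0.05, 0, 1],
    [0, 0, 0.05, 0, 1],
    [0, 0, 0.05, 0, 1],
    [0, 0, 0, 0, 1],
  ],
)

```text
t: 14.7
eef_pos: [0.4642, -0.0608, 0.207]
tool_rot: [-0.0, 0.003, 1.0, -0.0]
contact_force: [1.2, -1.9, -2.7]
gripper_width: 0.161
grasp_force: 32.4
```

Call:
drive_tool(
  series=[
    [0, 0, 0.05, 0, 1],
    [0, 0, 0.05, 0, 1],
    [0, 0, 0, 0, 1],
  ],
)

```text
t: 15.0
eef_pos: [0.4642, -0.0608, 0.206]
tool_rot: [-0.0, 0.003, 1.0, -0.0]
contact_force: [0.9, -2.4, -2.4]
gripper_width: 0.16
grasp_force: 32.4
```

Call:
drive_tool(
  series=[
    [0, 0, 0.05, 0, 1],
    [0, 0, 0, 0, 1],
  ],
)

```text
t: 15.2
eef_pos: [0.4642, -0.0608, 0.2057]
tool_rot: [-0.0, 0.003, 1.0, 0.0]
contact_force: [-1.9, -2.5, 1.1]
gripper_width: 0.157
grasp_force: 32.8
```

Call:
drive_tool(
  series=[
    [0, 0, 0.03, 0, 1],
    [0, 0, 0, 0, 1],
  ],
)

```text
t: 15.4
eef_pos: [0.4643, -0.0608, 0.2056]
tool_rot: [0.0, 0.003, 1.0, 0.0]
contact_force: [-2.0, -2.6, 5.7]
gripper_width: 0.157
grasp_force: 33.3
```

Seated on the notch bottom (8.1 mm below the bearing height). Ease off the load and release.

Call:
drive_tool(
  series=[
    [0, 0, -0.04, 0, 1],
    [0, 0, 0, 0, 0.5],
    [0, 0, 0, 0, 0.2],
    [0, 0, 0, 0, -0.2],
    [0, 0, 0, 0, -0.6],
    [0, 0, 0, 0, -1],
    [0, 0, 0, 0, -1],
    [0, 0, 0, 0, -1],
  ],
)

```text
t: 16.2
eef_pos: [0.4642, -0.0608, 0.2057]
tool_rot: [0.0, 0.003, 1.0, 0.0]
contact_force: [0.2, 0.5, 0.9]
gripper_width: 0.999
grasp_force: 0.0
```

Call:
drive_tool(
  series=[
    [0, 0, -0.5, 0, -1],
    [0, 0, -2, 0, -1],
    [0, 0, -3, 0, -1],
    [0, 0, -3, 0, -1],
    [0, 0, -3, 0, -1],
    [0, 0, -1, 0, -1],
    [0, 0, 0, 0, -1],
    [0, 0, 0, 0, -1],
  ],
)

```text
t: 17.0
eef_pos: [0.4637, -0.0607, 0.3297]
tool_rot: [-0.001, 0.003, 1.0, 0.0]
contact_force: [0.2, 0.4, 0.4]
gripper_width: 0.998
grasp_force: 0.0
```

Run:
```python
from h import *
o=readout.get_obs();print(o['contact_force'],o['eef_pos'],o['gripper_width'])
im=imaging.read_camera('wrist')[...,::-1].copy();m=imaging.camera_model('wrist')
bb=orange(im,(270,130,370,290));print(bb,fit(m,bb,.185,-.006,[.4645,-.061],1))
a=cv2.resize(im[130:260,220:420],None,fx=3,fy=3);sc=imaging.read_camera('scene')[...,::-1]
b=cv2.resize(sc[100:230,330:530],None,fx=3,fy=3)
cv2.imwrite('pics/f.png',cv2.resize(np.vstack([a,b]),None,fx=.75,fy=.75))
```

```text
[0.16171585 0.36141996 0.38006737] [ 0.46367672 -0.06071618  0.32974524] 0.9984274680509999
[309.5 326.5 180.5 215.5] (array([ 0.46161974, -0.06195374]), array([-0.5212835 ,  0.51871496, -3.30286497,  3.01020547]))
```

View pics/f.png

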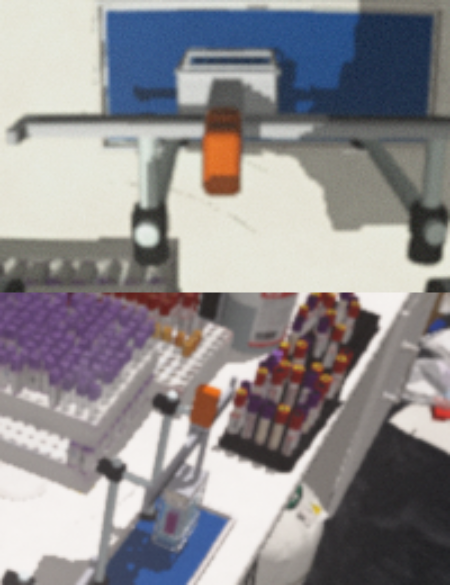

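The pictures show the orange carrier hanging upright on the drying rail between the posts, wrist crop (222,150), with the gripper clear. Handing in.

```bash
python3 -c "
from h import *
print(hand_in())"
```

```text
the job is handed in; nothing more can be done
None
```

The orange-handled carrier hangs upright with its pin seated in the drying rail's notch, about 8 mm below its bearing height; the gripper is clear of everything and the job is handed in at about 17 s, though no verdict came back.

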